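# Reset a sprung aperture slide to its middle stop

## Task

The sprung aperture slide on the grey unit is latched at its far stop. Press the release key down with a fingertip and keep it down until the slide has sprung fully home, let the key up, then push the slide's crossbar along until the stop pin has dropped behind the first tooth, and let it go so that it springs back and stays latched in the middle position. Only press and push: pick nothing up, and leave the things standing around the unit where they are.

Things in the scene. Friction and masses are not known exactly. Their poses are not given: they have to be found in the camera images.
- aperture_unit: Grey box 260 x 100 mm, 30 mm high, fixed. Origin: centre of its underside; x along its length, the way the slide is pushed (from the black crossbar's end to the bridge with the black sight tube), z up. Release key on its +y side, teeth and stop pin in its middle. Rails beside the slide: top z 42 mm. Highest parts: sight tube at x 65 mm, z 79; key bearing at x 0, y 42, z 60 mm.
- aperture_slide (a joint): Slide travel along the unit's +x, m: 0 home, 0.030 middle stop, 0.060 far stop (start), 0.068 end. Spring pulls it home, 2 to 5 N. Two saw teeth on it lift the stop pin when pushed forward; let back, a tooth's steep side is held by the pin. The pin drops behind tooth 1 at 0.031, tooth 2 at 0.061: let go between these it returns to the middle; sooner, home; later, far stop (key frees it).
- crossbar_face (a point): Centre of the upright face of the slide's black crossbar, the face to push, looking to the unit's -x. Moves with the slide; at home at x -103, y 0, z 52 mm of the unit. The bar is 100 mm wide (along y), the face reaches from z 43 to 60 mm; the plate's top is at z 38; the bar's other side slopes away. Pushing takes 2 to 7 N.
- release_key (a joint): Angle of the release key, in rad: 0 = up (stop pin down), 0.26 = fully pressed. The slide is freed from about 0.15 up. A spring lifts the key again. The rocker turns on a level axis at y 42, z 53 mm of the unit.
- key_pad (a point): Centre of the top of the release key's black press pad, 28 x 28 mm, at x 0, y 88, z 62 mm of the unit while the key is up. Press it straight down: it goes down about 12 mm, with 1 to 4 N.
- weight_100: Brass check weight, 22 mm across, 30 mm high, standing loose beside the unit; leave it alone. Origin at the centre of its underside.
- cotton_tin: Round white tin, 63 mm across, 28 mm high, loose beside the unit; leave it alone. Origin at the centre of its underside.
- label_roll: White roll of labels, 69 mm across, 46 mm high, loose on the unit's other side; leave it alone. Origin at the centre of its underside.

How it is judged:
By the outcome, as a careful person would: the job done as asked, in the order asked, and still so for the second after the job is handed in, with the robot touching nothing.
It also fails if it takes over 38 s, if anything falls off the work surface, if the arm or the gripper's body presses on something with over 40 N, if the wrist force passes 120 N, or if a joint passes its speed limit or range.

## Robot

A 6-joint arm with a two-finger parallel gripper is mounted at the origin on a cart in front of the work surface, level with it; the furniture and walls round the work are solid. World frame = base frame: x ahead of the robot, y to its left, z up, the work surface at z = 0. Lengths are in m, angles in rad, forces in N, time in s.
With the tool pointing down it reaches from about 0.375 to 0.9 m from the base axis. Payload 3.1 kg.
Tool frame: the origin (TCP) lies on the centre line of the jaws, within the pads' length; the fingertips stand 8 mm ahead of it and the grasp point (between the pads) lies 11 mm behind it; z points along the fingers, y is the line along which they close (so a half turn about z gives the same grasp; the last joint's range is limited). The gripper opens to 85 mm and grips with 20 to 120 N. Pads are 22 mm wide; open, the fingers measure 114 mm over their backs; the gripper's body (76 mm by 85 mm) begins 54 mm behind the grasp point. The pads swing forward as they close: fully open they stand 13 mm farther back than shut.
Start: joints at [-1.282, 0.527, 1.433, -0, 1.181, -0.178], TCP at [0.282, -0.558, 0.239] pointing down, gripper open.
Joint ranges: [-3.08, 3.08], [-0.75, 2.2], [0.22, 2.44], [-1.43, 4.57], [0, 2.65], [-2.85, 2.85]. Speed limits (rad/s): [2.79, 2.79, 3.14, 3.14, 3.14, 3.14].

## Interface

Orientations are given as a unit quaternion [x, y, z, w].
In Python, from station import * gives the robot as it stands.
- The arm moves only by the tool play_rows, never from a script. Its argument "rows" is a list of rows, each a list of 3 entries, a list of its own where there are three numbers: the turn, a rotation vector about the tool's x, y, z in degrees, then the shift along the tool's x, y, z in mm, then the closure, from 0 (fully open) to 1 (shut). In form: [[[ax, ay, az], [dx, dy, dz], jaw], ...]. A call has 1 to 12 rows; each row shifts and turns the commanded pose from where the row before left it, along the tool's axes as they then stand; what a row does not reach is not made up. A row lasts 1/12 s, in which the tool goes at most 41.7 mm and 7.16 degrees, less where a joint would pass 70% of its speed; a pose out of reach is approached as far as the arm can. A call with a gripper value outside its range is refused whole. The fingers move at their own pace and stop on an object; "grip_force" is the grip in N (left out, the last holds). Time passes only in rows, so rows that do not move let the fingers close. It gives the time, the measured TCP pose, the force, the opening and the grip force at its end, in the units of the state.
- sense(): the state, without advancing time (a new reading comes with each control period).
- snapshot(name): name is "scene" or "top" or "wrist"; returns (picture, depth): 420x560x3 uint8, red, green, blue; 420x560 float32, m along the optical axis (not along the pixel's ray), 0 where there is no reading.
- get_calibration(name): a dict with "vfov" (degrees; the focal length in pixels is half the picture's height over the tangent of half this angle, whatever the lens; pixels are square), "cx", "cy" (the principal point, pixels), "k1" (the pictures are not rectified: a ray, as slopes to the right and down, at radius r is drawn at 1 + k1 r^2 times it, then the intrinsics apply), "xyz" and "attitude" of the camera in the world. Camera axes: x right, y down, z forward; pixel columns grow to the right and rows downward; lengths in m; the calibration is good to about 2 mm. A picture is of the moment at which its call begins: read the wrist's pose just before it. get_calibration takes no time and is no camera call; for the wrist camera it gives the pose at the moment of the call.
- sign_off(): hands the job in; it is judged then, once.
The state is a dict: "t": time; "q": joint angles; "qd": joint speeds; "tau": joint torques, N m; "tcp_pos": TCP position; "tool_rot": TCP orientation; "force": force on the tool from outside, world axes, zero at the start; "ft_torque": the same for the moment, N m; "finger_gap": opening from 0.0 (shut) to 1.0 (fully open); "gripper_force": force on a finger pad.
Only numpy, scipy, OpenCV 4.12 (cv2) and the standard library are available. Lean on these libraries where they do the work, as an engineer would, in place of code of your own. Each camera call takes 0.05 s, during which the arm holds its last target. There are 200 camera calls.

## Working session

There is one attempt and no reset: what is moved stays moved. The work goes in short steps, Python scripts to look and compute and a tool call to move; the robot and the scene stay as the last step left them, time stands still between calls to the robot, and variables do not carry over. Pictures are saved under pics/ and viewed, at most 10 in all, crops included, and the job is handed in when it is done.

Besides the shell and the picture viewer there is one more tool, called after "Emit:" in YAML: its name, and indented under it one key for each argument. play_rows: Moves the arm, as the interface text tells. Its arguments: {"type":"object","properties":{"rows":{"type":"array","items":{"type":"array"}},"grip_force":{"type":"number"}},"required":["rows"]}

```bash
mkdir -p pics; ls; cat > h.py <<'E'
from station import *
import numpy as np, cv2
from scipy.spatial.transform import Rotation as R
def cloud(name):
    c=get_calibration(name); p,d=snapshot(name)
    f=210/np.tan(np.radians(c['vfov'])/2)
    K=np.array([[f,0,c['cx']],[0,f,c['cy']],[0,0,1]])
    v,u=np.mgrid[0:420,0:560]
    uv=np.stack([u,v],-1).reshape(-1,1,2).astype(np.float32)
    n=cv2.undistortPoints(uv,K,np.array([c['k1'],0,0,0,0.])).reshape(420,560,2)
    P=np.concatenate([n,np.ones((420,560,1))],-1)*d[...,None]
    a=np.array(c['attitude'],float)
    M=a if a.shape==(3,3) else R.from_quat(a).as_matrix()
    W=P@M.T+np.array(c['xyz']); W[d==0]=np.nan
    return p,W,c
E
python3 - <<'E'
from h import *
for n in('top','scene'):
    p,W,c=cloud(n); print(c); cv2.imwrite(f'pics/{n}0.png',p[...,::-1]); np.save(n+'.npy',W)
print(sense())
E
```

```text
pics
{'vfov': 43.608121691416464, 'cx': 277.1000786580031, 'cy': 204.75947383631362, 'k1': -0.07202108117994988, 'xyz': array([0.46681769, 0.18733384, 0.89989988]), 'attitude': array([-0.69906674,  0.71173025, -0.04462977,  0.05247786])}
{'vfov': 55.94985019298126, 'cx': 272.7419600729308, 'cy': 213.24290562181628, 'k1': 0.03291124706728323, 'xyz': array([0.09689551, 0.46613893, 0.71671118]), 'attitude': array([-0.48266227,  0.80961935, -0.29122969,  0.16352035])}
{'t': 0.1, 'q': array([-1.28150882e+00,  5.28352854e-01,  1.43378920e+00,  1.93977316e-05,
        1.18139093e+00, -1.78490693e-01]), 'qd': array([-0.00071584, -0.00176751, -0.0009763 , -0.00012068,  0.00059319,
        0.00147721]), 'tau': array([ 8.91883064e-04, -4.43304634e+01, -1.78587627e+01, -2.12573646e-04,
        3.89773078e-03, -1.08532959e-06]), 'tcp_pos': array([ 0.28166844, -0.55722482,  0.23843918]), 'tool_rot': array([ 9.72772804e-01,  2.31758774e-01, -4.47625291e-05, -9.69170524e-04]), 'force': array([ 0.03988601, -0.05967624,  0.16891228]), 'ft_torque': array([-0.02743598, -0.02611868, -0.04020447]), 'gripper_force': 0.0, 'finger_gap': 1.004408489257677}
```

View pics/top0.png

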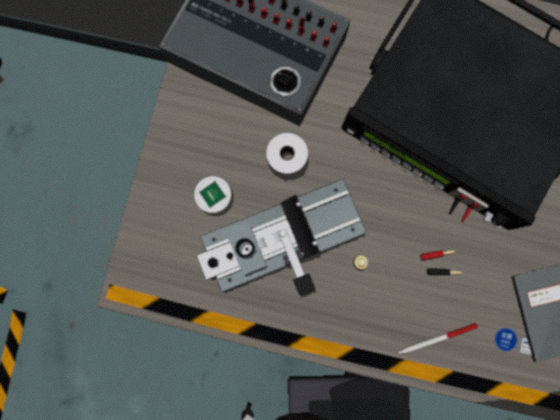

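View pics/scene0.png

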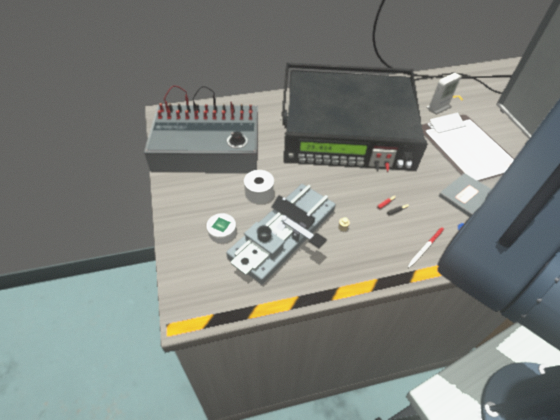

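The top view shows the unit: sight tube at (245,248), crossbar at (298,225), key pad at (304,285), weight at (361,262), tin at (213,195), roll at (287,153). Unit +x points to image left and slightly down. The scene view agrees.

```bash
python3 - <<'E'
from h import *
W=np.load('top.npy'); v,u=np.mgrid[0:420,0:560]
roi=(u>190)&(u<375)&(v>172)&(v<305)
def med(uu,vv,k=3): return np.nanmedian(W[vv-k:vv+k+1,uu-k:uu+k+1].reshape(-1,3),0).round(4)
for n,a in dict(tube=(245,248),bar=(298,225),pad=(304,285),weight=(361,262),table=(330,300),white=(210,262),plate=(335,205)).items(): print(n,med(*a))
z=W[...,2]
m=roi&(z>.020)&(z<.050)&~((u<235)&(v<218))&~(u>366)&~((u>352)&(v>250))
m=cv2.morphologyEx(m.astype(np.uint8),cv2.MORPH_OPEN,np.ones((3,3)))
n,l,s,c=cv2.connectedComponentsWithStats(m); print(s)
k=1+np.argmax(s[1:,4]); P=W[l==k]
r=cv2.minAreaRect(P[:,:2].astype(np.float32)*1000); print(r,np.median(P[:,2]))
cv2.imwrite('pics/m.png',cv2.resize((l==k).astype(np.uint8)[160:310,180:380]*255,None,fx=2,fy=2))
pm=roi&(z>.054)&(z<.07)&(v>272); q=W[pm]; print('pad',q.mean(0),len(q), cv2.minAreaRect(q[:,:2].astype(np.float32)*1000))
E
```

```text
tube [0.5154 0.2497 0.0385]
bar [0.5504 0.1625 0.0518]
pad [0.454  0.1553 0.062 ]
weight [0.4893 0.0591 0.0302]
table [0.4271 0.1096 0.0006]
white [0.4935 0.3075 0.0384]
plate [0.585  0.0993 0.0305]
[[     0      0    560    420 227953]
 [   284    173      6      3     18]
 [   299    179     66     72   2911]
 [   198    201    110     91   4200]
 [   240    242     12     12    118]]
((516.4053955078125, 243.03961181640625), (100.49553680419922, 169.67758178710938), 21.244827270507812) 0.037113162053579396
pad [0.45747462 0.15770733 0.06193169] 352 ((456.3061828613281, 195.6951904296875), (115.76124572753906, 34.60359573364258), 89.02800750732422)
```

View pics/m.png

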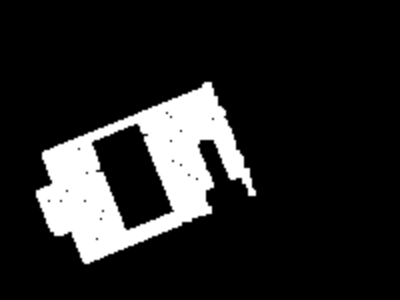

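Mask: the unit's left part with the bridge hole. The crossbar splits it from the right part, so I need to merge both.

```bash
python3 - <<'E'
from h import *
W=np.load('top.npy'); v,u=np.mgrid[0:420,0:560]; z=W[...,2]
m=(z>.020)&(z<.046); m=cv2.morphologyEx(m.astype(np.uint8),cv2.MORPH_OPEN,np.ones((3,3)))
n,l,s,c=cv2.connectedComponentsWithStats(m)
ks=[k for k in range(1,n) if s[k,4]>1500 and 190<c[k][0]<375 and 172<c[k][1]<305]; print(s[ks])
P=W[np.isin(l,ks)]
th=np.radians(90+21.245)
for it in range(4):
    ex=np.array([np.cos(th),np.sin(th)]);ey=np.array([-ex[1],ex[0]])
    a=P[:,:2]@ex;b=P[:,:2]@ey
    # refine angle from the far (-y) long edge: lowest b per a-bin
    bins=np.linspace(a.min()+.02,a.max()-.045,25); i=np.digitize(a,bins)
    pts=np.array([[a[i==k].mean(),b[i==k].min()] for k in range(1,25)])
    f=np.polyfit(pts[:,0],pts[:,1],1); th+=np.arctan(f[0]); print(np.degrees(th),f)
ex=np.array([np.cos(th),np.sin(th)]);ey=np.array([-ex[1],ex[0]])
a=P[:,:2]@ex;b=P[:,:2]@ey; b0=np.percentile(b,[.2,99.8]);print('b',b0,'a',np.percentile(a,[.2,99.8]))
lo=(b<b0[0]+.02); print('a near edge',np.percentile(a[lo],[.5,99.5]))
hi=(b>b0[1]-.015); print('a other edge',np.percentile(a[hi],[.5,99.5]))
yc=b0.mean(); ac=np.mean(np.percentile(a[lo],[.5,99.5])); o=ac*ex+yc*ey; print('O',o,'ex',ex)
def tou(p): return (p[...,:2]-o)@np.c_[ex,ey]*1000
# pad, bar
U=np.dstack([tou(W),z*1000])
def box(x0,x1,y0,y1,z0,z1): q=U[(U[...,0]>x0)&(U[...,0]<x1)&(U[...,1]>y0)&(U[...,1]<y1)&(U[...,2]>z0)&(U[...,2]<z1)];print(len(q),np.percentile(q,[1,50,99],axis=0).round(1))
box(-40,40,70,120,55,70); box(-70,0,-60,30,54,70); box(30,100,-60,60,60,90)
for n,(uu,vv) in dict(weight=(361,262),tin=(213,195),roll=(287,140)).items(): print(n,U[vv-3:vv+4,uu-3:uu+4].reshape(-1,3).mean(0).round(1))
pad=np.array([0,.088]); print('pad world',o+pad@np.stack([ex,ey]),'bar home world',o-.103*ex)
E
```

```text
[[ 299  179   66   72 2908]
 [ 198  204  103   88 3947]]<stdin>:13: RuntimeWarning: Mean of empty slice.
  ret = ret.dtype.type(ret / rcount)
Traceback (most recent call last):
ValueError: zero-size array to reduction operation minimum which has no identity
```

```bash
cat > fit.py <<'E'
from h import *
W=np.load('top.npy'); v,u=np.mgrid[0:420,0:560]; z=W[...,2]
m=(z>.020)&(z<.046); m=cv2.morphologyEx(m.astype(np.uint8),cv2.MORPH_OPEN,np.ones((3,3)))
n,l,s,c=cv2.connectedComponentsWithStats(m)
ks=[k for k in range(1,n) if s[k,4]>1500 and 190<c[k][0]<375 and 172<c[k][1]<305]
P=W[np.isin(l,ks)]
th=np.radians(90+21.245)
for it in range(4):
    ex=np.array([np.cos(th),np.sin(th)]);ey=np.array([-ex[1],ex[0]])
    a=P[:,:2]@ex;b=P[:,:2]@ey
    bins=np.linspace(a.min()+.02,a.max()-.045,25); i=np.digitize(a,bins)
    pts=np.array([[a[i==k].mean(),b[i==k].min()] for k in range(1,25) if (i==k).sum()>20])
    pts=pts[pts[:,1]<np.median(pts[:,1])+.006]
    f=np.polyfit(pts[:,0],pts[:,1],1); th+=np.arctan(f[0])
print(np.degrees(th),f,len(pts))
ex=np.array([np.cos(th),np.sin(th)]);ey=np.array([-ex[1],ex[0]])
a=P[:,:2]@ex;b=P[:,:2]@ey; b0=np.percentile(b,[.2,99.8]);print('b',b0,'a',np.percentile(a,[.2,99.8]))
lo=(b<b0[0]+.02); print('a near edge',np.percentile(a[lo],[.5,99.5]))
hi=(b>b0[1]-.015); print('a other edge',np.percentile(a[hi],[.5,99.5]))
yc=b0.mean(); ac=np.mean(np.percentile(a[lo],[.5,99.5])); o=ac*ex+yc*ey; print('O',o,'ex',ex)
def tou(p): return (p[...,:2]-o)@np.c_[ex,ey]*1000
U=np.dstack([tou(W),z*1000])
def box(x0,x1,y0,y1,z0,z1): q=U[(U[...,0]>x0)&(U[...,0]<x1)&(U[...,1]>y0)&(U[...,1]<y1)&(U[...,2]>z0)&(U[...,2]<z1)];print(len(q),np.percentile(q,[1,50,99],axis=0).round(1).tolist())
box(-40,40,70,120,55,70); box(-70,0,-60,30,54,70); box(30,100,-60,60,60,90)
for n,(uu,vv) in dict(weight=(361,262),tin=(213,195),roll=(287,140)).items(): print(n,U[vv-3:vv+4,uu-3:uu+4].reshape(-1,3).mean(0).round(1))
T=np.stack([ex,ey]); print('pad world',o+np.array([0,.088])@T,'bar home world',o-.103*ex)
E
python3 fit.py
```

```text
111.1535745019035 [ 1.16845449e-09 -6.18907945e-01] 22
b [-0.61905866 -0.51923105] a [-0.148673    0.12357236]
a near edge [-0.14871908  0.10870818]
a other edge [-0.14697332  0.10873019]
O [0.53801323 0.18672933] ex [-0.36086901  0.93261651]
338 [[-13.7, 70.8, 57.5], [0.2, 87.2, 62.1], [13.7, 101.8, 65.6]]
532 [[-43.3, -49.0, 54.2], [-35.0, -2.2, 58.6], [-0.4, 29.2, 62.9]]
476 [[45.4, -37.0, 60.0], [65.6, 0.0, 61.7], [84.2, 37.3, 81.6]]
weight [-101.3   91.4   29.9]
tin [  84.6 -105.8   27.6]
roll [ -65.1 -142.3   45.2]
pad world [0.45594298 0.15497286] bar home world [0.57518274 0.09066983]
```

Emit:
play_rows:
  rows:
    - [[0,0,-7.03],[0,0,0],1]
    - [[0,0,-7.03],[0,0,0],1]
    - [[0,0,-7.03],[0,0,0],1]
    - [[0,0,-7.03],[0,0,0],1]
    - [[0,0,-7.03],[0,0,0],1]
    - [[0,0,-7.03],[0,0,0],1]
    - [[0,0,-7.03],[0,0,0],1]
    - [[0,0,-7.03],[0,0,0],1]
    - [[0,0,-7.03],[0,0,0],1]
    - [[0,0,-7.03],[0,0,0],1]
    - [[0,0,-7.03],[0,0,0],1]
    - [[0,0,-7.03],[0,0,0],1]
  grip_force: 30

```text
t: 1.1
tcp_pos: [0.2817, -0.5574, 0.2387]
tool_rot: [0.563, 0.827, 0.0, -0.001]
force: [-0.3, 0.8, 0.5]
finger_gap: -0.001
gripper_force: 0.0
```

Emit:
play_rows:
  rows:
    - [[0,0,0],[33.4,23.3,0],1]
    - [[0,0,0],[33.4,23.3,0],1]
    - [[0,0,0],[33.4,23.3,0],1]
    - [[0,0,0],[33.4,23.3,0],1]
    - [[0,0,0],[33.4,23.3,0],1]
    - [[0,0,0],[33.4,23.3,0],1]
    - [[0,0,0],[33.4,23.3,0],1]
    - [[0,0,0],[33.4,23.3,0],1]
    - [[0,0,0],[33.4,23.3,0],1]
    - [[0,0,0],[33.4,23.3,0],1]
    - [[0,0,0],[33.4,23.3,0],1]

```text
t: 2.02
tcp_pos: [0.388, -0.1207, 0.2393]
tool_rot: [0.566, 0.825, 0.0, -0.0]
force: [1.4, -0.6, 0.4]
finger_gap: -0.001
gripper_force: 0.0
```

```bash
cat > st.py <<'E'
from h import *
O=np.array([.53801323,.18672933]);ex=np.array([-.36086901,.93261651]);ey=np.array([-ex[1],ex[0]])
def unit():
    s=sense(); d=(s['tcp_pos'][:2]-O)*1000; M=R.from_quat(s['tool_rot']).as_matrix()
    print('t',round(s['t'],2),'unit xyz',round(d@ex,1),round(d@ey,1),round(s['tcp_pos'][2]*1000,1),'toolx ang',np.degrees(np.arctan2(M[1,0],M[0,0])).round(2),'z',M[:,2].round(4),'F',s['force'].round(2),'gap',round(s['finger_gap'],3),'q',s['q'].round(2))
if __name__=='__main__': unit()
E
python3 st.py
```

```text
t 2.02 unit xyz -232.6 250.8 239.3 toolx ang 111.12 z [-1.e-04  2.e-04 -1.e+00] F [ 1.36 -0.63  0.44] gap -0.001 q [-0.58  0.23  1.95  0.    0.96 -0.95]
```

Emit:
play_rows:
  rows:
    - [[0,0,0],[33.2,22.9,0],1]
    - [[0,0,0],[33.2,22.9,0],1]
    - [[0,0,0],[33.2,22.9,0],1]
    - [[0,0,0],[33.2,22.9,0],1]
    - [[0,0,0],[33.2,22.9,0],1]
    - [[0,0,0],[33.2,22.9,0],1]
    - [[0,0,0],[33.2,22.9,0],1]
    - [[0,0,0],[0,0,38],1]
    - [[0,0,0],[0,0,38],1]
    - [[0,0,0],[0,0,38],1]
    - [[0,0,0],[0,0,38],1]
    - [[0,0,0],[0,0,0],1]

```text
t: 3.02
tcp_pos: [0.4484, 0.1515, 0.08]
tool_rot: [0.565, 0.825, -0.006, -0.007]
force: [-1.2, -1.0, -0.6]
finger_gap: 0.001
gripper_force: 0.0
```

```bash
python3 - <<'E'
from st import *
unit(); p,W,c=cloud('scene'); cv2.imwrite('pics/s1.png',cv2.resize(p[150:300,190:390,::-1],None,fx=4,fy=4))
E
```

```text
t 3.02 unit xyz -0.5 96.2 80.0 toolx ang 111.17 z [-0.0174 -0.0016 -0.9998] F [-1.21 -1.05 -0.58] gap 0.001 q [ 0.09  0.61  1.93 -0.    0.62 -0.28]
```

View pics/s1.png

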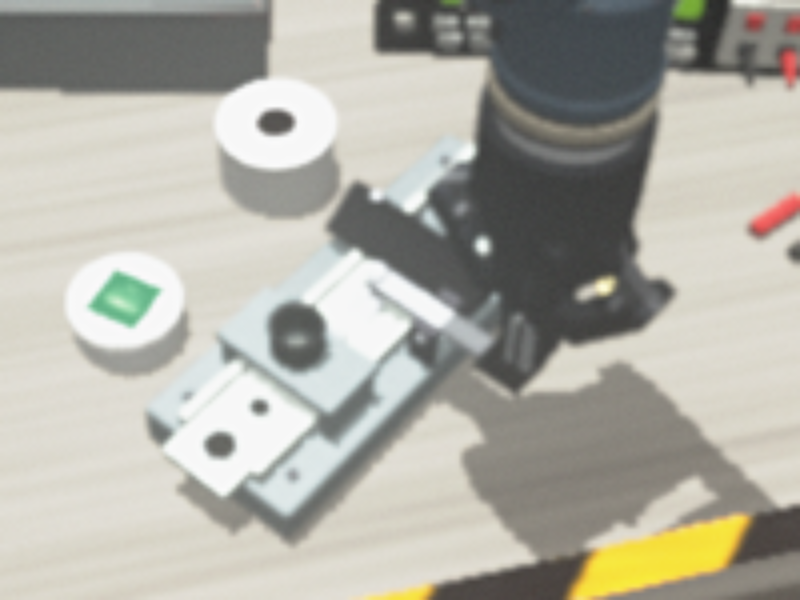

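The crop shows the shut fingertips directly over the key pad at about (515,350), with the slide still at its far stop. The arm was still settling from the fast descent.

Emit:
play_rows:
  rows:
    - [[0,0,0],[0,0,0],1]
    - [[0,0,0],[0,0,3],1]
    - [[0,0,0],[0,0,3],1]
    - [[0,0,0],[0,0,3],1]
    - [[0,0,0],[0,0,0],1]
    - [[0,0,0],[0,0,0],1]

```text
t: 3.57
tcp_pos: [0.4543, 0.1519, 0.0794]
tool_rot: [0.565, 0.825, 0.001, 0.001]
force: [0.2, 0.2, 0.6]
finger_gap: 0.001
gripper_force: 0.0
```

```bash
python3 st.py
```

```text
t 3.57 unit xyz -2.3 90.6 79.4 toolx ang 111.15 z [ 2.2e-03  2.0e-04 -1.0e+00] F [0.19 0.23 0.58] gap 0.001 q [ 0.09  0.61  1.93  0.    0.6  -0.28]
```

Emit:
play_rows:
  rows:
    - [[0,0,0],[1,0,3],1]
    - [[0,0,0],[1,0,3],1]
    - [[0,0,0],[0,0,3],1]
    - [[0,0,0],[0,0,3],1]
    - [[0,0,0],[0,0,3],1]
    - [[0,0,0],[0,0,3],1]
    - [[0,0,0],[0,0,2.5],1]
    - [[0,0,0],[0,0,0],1]
    - [[0,0,0],[0,0,0],1]
    - [[0,0,0],[0,0,0],1]
    - [[0,0,0],[0,0,0],1]
    - [[0,0,0],[0,0,0],1]

```text
t: 4.57
tcp_pos: [0.4526, 0.1537, 0.0582]
tool_rot: [0.565, 0.825, -0.0, -0.0]
force: [-2.3, -1.5, 8.5]
finger_gap: -0.002
gripper_force: 4.7
```

```bash
python3 - <<'E'
from st import *
unit(); p,W,c=cloud('scene'); cv2.imwrite('pics/s2.png',cv2.resize(p[150:300,190:390,::-1],None,fx=4,fy=4))
E
```

```text
t 4.57 unit xyz 0.0 91.6 58.2 toolx ang 111.16 z [-8.e-04 -1.e-04 -1.e+00] F [-2.28 -1.49  8.5 ] gap -0.002 q [ 0.09  0.65  1.94 -0.    0.55 -0.28]
```

View pics/s2.png

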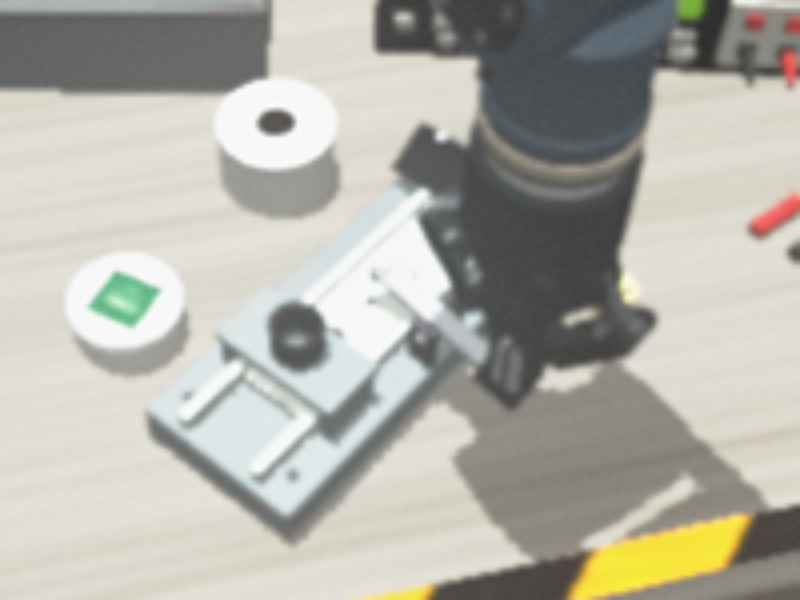

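The slide has sprung back: the crossbar is now at about (430,160) and the key is pressed down. I'll confirm numerically that it is fully home before letting the key up.

```bash
cat > bar.py <<'E'
from st import *
unit()
for n in('top','scene'):
    p,W,c=cloud(n); U=np.dstack([(W[...,:2]-O)@np.c_[ex,ey],W[...,2]])*1000
    q=U[(U[...,0]>-125)&(U[...,0]<-20)&(U[...,1]>-48)&(U[...,1]<-25)&(U[...,2]>48)&(U[...,2]<70)]
    print(n,len(q),np.percentile(q,[2,10,50,90,98],axis=0).round(1).tolist() if len(q) else '')
E
python3 bar.py
```

```text
t 4.62 unit xyz 0.1 91.6 58.2 toolx ang 111.17 z [-8.e-04 -1.e-04 -1.e+00] F [-2.4  -0.68  9.84] gap -0.004 q [ 0.09  0.65  1.94 -0.    0.55 -0.28]
top 208 [[-102.5, -47.3, 48.2], [-100.3, -45.6, 49.5], [-91.6, -36.7, 55.8], [-82.4, -27.1, 61.3], [-79.1, -25.6, 63.2]]
scene 86 [[-104.5, -47.3, 48.2], [-101.3, -45.9, 49.1], [-94.1, -37.4, 54.5], [-86.9, -27.8, 58.4], [-83.7, -25.8, 59.3]]
```

Emit:
play_rows:
  rows:
    - [[0,0,0],[0,0,-5],1]
    - [[0,0,0],[0,0,-5],1]
    - [[0,0,0],[0,0,-6],1]
    - [[0,0,0],[0,0,-28],1]
    - [[0,0,0],[0,0,-28],1]
    - [[0,0,0],[-20,13,0],1]
    - [[0,0,0],[-28,18.5,0],1]
    - [[0,0,0],[-28,18.5,0],1]
    - [[0,0,0],[-28,18.5,0],1]
    - [[0,0,0],[-22,14,0],1]
    - [[0,0,0],[-14,9,0],1]
    - [[0,0,0],[0,0,0],1]

```text
t: 5.72
tcp_pos: [0.5935, 0.0536, 0.1304]
tool_rot: [0.566, 0.824, 0.001, 0.003]
force: [0.8, -0.6, -0.0]
finger_gap: -0.005
gripper_force: 0.0
```

Emit:
play_rows:
  rows:
    - [[0,0,0],[0,0,20],1]
    - [[0,0,0],[0,0,20],1]
    - [[0,0,0],[0,0,15],1]
    - [[0,0,0],[0,0,10],1]
    - [[0,0,0],[0,0,5],1]
    - [[0,0,0],[0,0,3],1]
    - [[0,0,0],[0,0,0],1]
    - [[0,0,0],[0,0,0],1]

```text
t: 6.38
tcp_pos: [0.5893, 0.0565, 0.0574]
tool_rot: [0.565, 0.825, 0.0, 0.0]
force: [-0.5, -0.6, -0.7]
finger_gap: -0.002
gripper_force: 0.0
```

```bash
python3 bar.py
```

```text
t 6.38 unit xyz -140.0 -0.8 57.4 toolx ang 111.18 z [ 1.1e-03 -1.0e-04 -1.0e+00] F [-0.49 -0.63 -0.73] gap -0.002 q [-0.09  0.74  1.65  0.    0.76 -0.46]
top 210 [[-102.6, -47.0, 48.2], [-100.6, -45.6, 49.3], [-91.4, -36.6, 55.6], [-82.4, -27.5, 61.1], [-78.6, -25.4, 63.2]]
scene 87 [[-104.0, -46.9, 48.5], [-101.0, -45.1, 49.6], [-93.4, -36.0, 54.2], [-86.1, -26.7, 58.4], [-83.8, -25.4, 60.0]]
```

Emit:
play_rows:
  rows:
    - [[0,0,0],[5,0,3.5],1]
    - [[0,0,0],[8,0,0],1]
    - [[0,0,0],[7,0,0],1]
    - [[0,0,0],[3,0,0],1]
    - [[0,0,0],[3,0,0],1]
    - [[0,0,0],[3,0,0],1]
    - [[0,0,0],[3,0,0],1]
    - [[0,0,0],[3,0,0],1]
    - [[0,0,0],[3,0,0],1]
    - [[0,0,0],[0,0,0],1]

```text
t: 7.32
tcp_pos: [0.5749, 0.0918, 0.0533]
tool_rot: [0.565, 0.825, -0.0, -0.0]
force: [-1.5, -2.5, -0.6]
finger_gap: 0.001
gripper_force: 1.2
```

```bash
python3 bar.py
```

```text
t 7.32 unit xyz -101.8 -0.1 53.3 toolx ang 111.18 z [-5.e-04 -2.e-04 -1.e+00] F [-1.5  -2.48 -0.63] gap 0.001 q [-0.03  0.74  1.67 -0.    0.73 -0.4 ]
top 10 [[-69.1, -46.5, 48.2], [-68.7, -45.9, 48.2], [-67.5, -43.3, 49.3], [-65.4, -35.1, 50.0], [-64.0, -31.7, 50.8]]
scene 91 [[-89.7, -47.0, 48.4], [-87.6, -44.9, 49.1], [-79.8, -35.9, 54.2], [-73.2, -27.3, 59.3], [-70.6, -25.3, 60.4]]
```

Emit:
play_rows:
  rows:
    - [[0,0,0],[3,0,0],1]
    - [[0,0,0],[3,0,0],1]
    - [[0,0,0],[3,0,0],1]
    - [[0,0,0],[3,0,0],1]
    - [[0,0,0],[3,0,0],1]
    - [[0,0,0],[3,0,0],1]
    - [[0,0,0],[3,0,0],1]
    - [[0,0,0],[3,0,0],1]
    - [[0,0,0],[3,0,0],1]
    - [[0,0,0],[2,0,0],1]
    - [[0,0,0],[0,0,0],1]
    - [[0,0,0],[0,0,0],1]

```text
t: 8.42
tcp_pos: [0.5647, 0.119, 0.0533]
tool_rot: [0.565, 0.825, 0.0, -0.0]
force: [-0.5, -4.9, 0.6]
finger_gap: 0.001
gripper_force: 1.9
```

```bash
python3 bar.py
```

```text
t 8.42 unit xyz -72.8 -0.5 53.3 toolx ang 111.17 z [-0.e+00  1.e-04 -1.e+00] F [-0.48 -4.89  0.6 ] gap 0.001 q [ 0.01  0.73  1.69  0.    0.72 -0.36]
top 0 
scene 94 [[-61.0, -47.8, 49.2], [-58.8, -46.4, 50.1], [-52.0, -36.1, 54.1], [-44.4, -27.2, 58.3], [-41.9, -25.4, 59.5]]
```

Emit:
play_rows:
  rows:
    - [[0,0,0],[-3,0,0],1]
    - [[0,0,0],[-3,0,0],1]
    - [[0,0,0],[-3,0,0],1]
    - [[0,0,0],[-3,0,0],1]
    - [[0,0,0],[-4,0,0],1]
    - [[0,0,0],[-10,0,0],1]
    - [[0,0,0],[-20,0,0],1]
    - [[0,0,0],[-20,0,0],1]
    - [[0,0,0],[0,0,-30],1]
    - [[0,0,0],[0,0,-35],1]
    - [[0,0,0],[0,0,-35],1]
    - [[0,0,0],[0,0,0],1]

```text
t: 9.52
tcp_pos: [0.5937, 0.0565, 0.1601]
tool_rot: [0.566, 0.825, 0.004, 0.006]
force: [1.6, -0.5, -0.2]
finger_gap: -0.001
gripper_force: 0.0
```

Emit:
play_rows:
  rows:
    - [[0,0,0],[-30,0,0],1]
    - [[0,0,0],[-35,0,0],1]
    - [[0,0,0],[-30,0,0],1]
    - [[0,0,0],[0,0,0],1]
    - [[0,0,0],[0,0,0],1]
    - [[0,0,0],[0,0,0],1]

```text
t: 10.02
tcp_pos: [0.6224, -0.0313, 0.1528]
tool_rot: [0.566, 0.825, 0.0, -0.001]
force: [0.5, 0.5, -0.4]
finger_gap: -0.002
gripper_force: 0.0
```

```bash
python3 bar.py; python3 - <<'E'
from h import *
p,W,c=cloud('top'); cv2.imwrite('pics/e.png',cv2.resize(p[120:320,180:390,::-1],None,fx=3,fy=3))
E
```

```text
t 10.02 unit xyz -233.8 -0.0 152.8 toolx ang 111.11 z [-0.0011  0.0012 -1.    ] F [ 0.47  0.51 -0.37] gap -0.002 q [-0.23  0.63  1.51  0.    1.   -0.6 ]
top 202 [[-72.9, -47.7, 48.3], [-71.1, -45.6, 49.6], [-62.0, -36.3, 55.9], [-52.8, -27.2, 61.1], [-50.4, -25.5, 62.8]]
scene 87 [[-74.3, -46.4, 48.6], [-71.2, -44.7, 49.4], [-63.0, -35.7, 54.7], [-56.6, -26.9, 58.5], [-53.9, -25.3, 60.3]]
```

View pics/e.png

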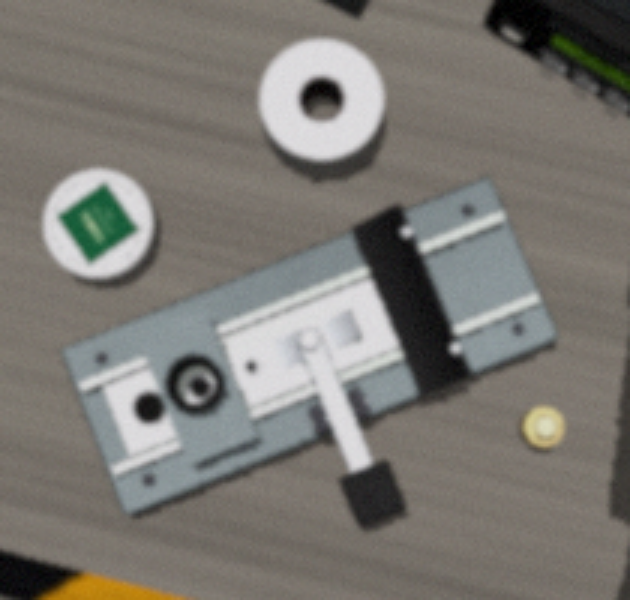

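The slide is latched at about 30 mm (bar at (410,300), pin between the teeth at (308,342)). The key is up, and the weight, tin and roll are where they were.

```bash
python3 -c "
from station import *
print(sign_off())"
```

```text
the job is handed in; nothing more can be done
None
```

The job is handed in: the slide sprung fully home with the key held down, and after the push it latched in the middle position at about 30 mm, with the key up, the arm clear and the things around the unit unmoved.

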